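# Slide the open flask under the water boiler's tap

### The arm

A 6-joint arm with a two-finger parallel gripper is mounted at the origin on the work surface. World frame = base frame: x ahead of the robot, y to its left, z up, the work surface at z = 0. Lengths are in m, angles in rad, forces in N, time in s.
With the tool pointing down it reaches from about 0.325 to 0.9 m from the base axis. Payload 6.1 kg.
Tool frame: the origin (TCP) lies midway between the tips of the shut fingers; the grasp point (between the pads) lies env.hold_point_z behind it (env.hold_point_z is the distance from the TCP to the grasp point, in m); z points along the fingers, y is the direction in which the jaws open and shut (so a half turn about z gives the same grasp; the last joint's range is limited). The gripper opens to 85 mm and grips with 20 to 120 N. Pads are 22 mm wide; open, the fingers measure 114 mm over their backs; the gripper's body (76 mm by 85 mm) begins 54 mm behind the grasp point. The pads swing forward as they close: fully open they stand 13 mm farther back than shut.
Start: joints at [0.996, 0.22, 1.526, -0, 1.395, -0.126], TCP at [0.271, 0.563, 0.231] pointing down, gripper open.
Joint ranges: [-2.98, 2.98], [-0.91, 2.08], [0.09, 2.57], [-1.24, 4.39], [0.2, 2.65], [-2.68, 2.68]. Speed limits (rad/s): [2.57, 2.57, 3.01, 3.14, 3.14, 3.14].

### API

Orientations are given as a rotation vector (axis times angle).
In Python, from station import env gives the robot as it stands.
- The arm moves only by the tool move_arm, never from a script. Its arguments are lists of equal length, an entry for each row: "claw": the closure in counts, from 0 (fully open) to 255 (shut); "translation": the shift along the tool's x, y, z normalised to -1 to 1, where 1 is 2.5 cm, a list of three; "rotation": the turn, a rotation vector about the tool's x, y, z normalised to -1 to 1, where 1 is 0.08 rad, a list of three. A call has 1 to 8 rows; each row shifts and turns the commanded pose from where the row before left it, along the tool's axes as they then stand; what a row does not reach is not made up. A row lasts 1/12 s, in which the tool goes at most 41.7 mm and 7.16 degrees, less where a joint would pass 70% of its speed; a pose out of reach is approached as far as the arm can. A call with a number of a shift or a turn outside -1 to 1 is refused whole. A call with a gripper value outside its range is refused whole. The fingers move at their own pace and stop on an object; "squeeze" is the grip in N (left out, the last holds). Time passes only in rows, so rows that do not move let the fingers close. It gives the time, the measured TCP pose, the force and the opening at its end, in the units of the state.
- env.state(): the state, without advancing time (a new reading comes with each control period).
- env.get_image(name): name is "scene" or "top" or "wrist"; returns (picture, depth): 400x640x3 uint8, red, green, blue; 400x640 float32, m along the optical axis (not along the pixel's ray), 0 where there is no reading.
- env.camera_params(name): a dict with "intrinsics" (3x3 intrinsics, pixels), "dist_coeffs" ([k1, k2, p1, p2, k3] as OpenCV has them; the pictures are not rectified), "rvec" (rotation vector, rad) and "tvec" (3), from world to camera coordinates, as OpenCV has them; the wrist camera has in their place "mount" (4x4, takes a point from camera to tool coordinates, whose origin is the TCP and whose axes are the flange's). Camera axes: x right, y down, z forward; pixel columns grow to the right and rows downward; lengths in m; the calibration is good to about 2 mm. A picture is of the moment at which its call begins: read the wrist's pose just before it. camera_params takes no time and is no camera call.
- env.sign_off(): hands the job in, once; it reports no verdict.
The state is a dict: "t": time; "joint_positions": joint angles; "qvel": joint speeds; "joint_efforts": joint torques, N m; "tcp_pos": TCP position; "tcp_rot": TCP orientation; "wrist_force": force on the tool from outside, world axes, zero at the start; "ft_torque": the same for the moment, N m; "gripper_width": finger opening in m.
Only numpy, scipy, OpenCV 4.12 (cv2) and the standard library are available. Lean on these libraries where they do the work, as an engineer would, in place of code of your own. Each camera call takes 0.05 s, during which the arm holds its last target. There are 200 camera calls.

### The job

Slide the open steel flask across the counter until the middle of its mouth is right under the spout of the water boiler's tap, ready to be filled, and take your hand away. Push it low on its body so that it slides and stays upright: it must not tip and must not be picked up, and the lidded flask and everything else on the counter stay where they are.

Things in the scene. Friction and masses are not known exactly. Their poses are not given: they have to be found in the camera images.
- open_flask: The open vacuum flask: dark brushed steel on a black foot ring, 76 mm in diameter up to 180 mm, narrowing to a steel neck 56 mm across with an open mouth, 235 mm high in all, about 0.4 to 0.7 kg. Stands upright on the open counter, on the right (-y) side of the boiler's tap. Origin: middle of its underside, z up. Pushed lower than about 40 mm above the counter it slides, and stops as soon as the push stops; pushed high it tips over
- flask_mouth (a point): The centre of the open flask's round mouth (49 mm inner diameter), at its rim on the flask's axis, 235 mm above its underside
- spout (a point): The centre of the lower end of the tap's spout, 19 mm across, pointing down, 280 mm above the counter, so 45 mm above the open flask's rim
- boiler: Counter-top automatic water boiler, a steel case fixed on the counter: 340 mm deep (its x), 220 mm wide (its y), 500 mm high, on four 35 mm feet. Origin: underside, middle of the case. Its front faces its own -x, roughly to the robot's right (world -y). The tap stands out from the front on its midline: spout 115 mm before the face, shank at 335 mm height, black lever reaching 166 mm before the face at 380 to 400 mm height.
- lidded_flask: Bystander: a vacuum flask like the open one (76 mm in diameter up to 180 mm) but closed by a steel cup lid, 258 mm high in all. Origin: middle of its underside, z up. (Unlisted equipment is fixed at the counter's edges: on the right a contact grill 185 mm high, at x 0.45 to 0.84, y below -0.50; along the back, beyond x 0.77, a teapot, a scale, pans and a cutlery rack, under 220 mm)
- mug: Bystander: white ceramic mug, 82 mm across, 92 mm high, handle along its +y. Origin: middle of the underside
- cup_lid: Bystander: steel cup lid of the open flask, standing mouth down, 64 mm across, 52 mm high. Origin: middle of the underside
- sugar_pourer: Bystander: glass sugar pourer with a steel spout top, 74 mm across, 165 mm high. Origin: middle of the underside
- tea_tin: Bystander: square green tea tin with a dark lid, 77 mm by 77 mm, 103 mm high. Origin: middle of the underside
- milk_jug: Bystander: small steel milk jug, 82 mm across, 85 mm high, handle along its +y to 66 mm from its axis. Origin: middle of the underside
- drip_tray: Bystander: the boiler's steel drip tray, taken away and laid aside on the counter, 150 mm by 200 mm (x, y), 22 mm high. Origin: middle of the underside
Mind the look-alikes: they are no part of the job. What is shaped like the open_flask but blue or purple is not meant.

How it is judged:
By the outcome, as a careful person would: the job done as asked, in the order asked, and still so for the second after the job is handed in, with the robot touching nothing.
It also fails if it takes over 38 s, if anything falls off the work surface, if the arm or the gripper's body presses on something with over 40 N, if the wrist force passes 120 N, or if a joint passes its speed limit or range.

## Working session

There is one attempt and no reset: what is moved stays moved. The work goes in short steps, Python scripts to look and compute and a tool call to move; the robot and the scene stay as the last step left them, time stands still between calls to the robot, and variables do not carry over. Pictures are saved under pics/ and viewed, about 8 in all and at most 12, crops included, and the job is handed in when it is done.

Besides the shell and the picture viewer there is one more tool, called after "Call:" as name(argument=value, ...), one argument or row to a line, values as JSON. move_arm: Moves the arm, as the interface text tells. Scaled input: -1 to 1 covers 2.5 cm each way for a shift and 0.08 rad each way for a turn. Its arguments: {"type":"object","properties":{"claw":{"type":"array","items":{"type":"number"}},"translation":{"type":"array","items":{"type":"array","items":{"type":"number","minimum":-1,"maximum":1}}},"rotation":{"type":"array","items":{"type":"array","items":{"type":"number","minimum":-1,"maximum":1}}},"squeeze":{"type":"number"}},"required":["claw","translation","rotation"]}

```bash
mkdir -p pics
cat > h.py <<'E'
import numpy as np, cv2
from station import env
def save(n,im): cv2.imwrite('pics/'+n+'.png', im[:,:,::-1])
def cloud(name, d):
    p=env.camera_params(name); K=np.array(p['intrinsics']); D=np.array(p['dist_coeffs'])
    h,w=d.shape; u,v=np.meshgrid(np.arange(w),np.arange(h))
    n=cv2.undistortPoints(np.stack([u,v],-1).reshape(-1,1,2).astype(np.float64),K,D).reshape(h,w,2)
    c=np.dstack([n*d[...,None],d])
    R=cv2.Rodrigues(np.array(p['rvec'],float))[0]; t=np.array(p['tvec'],float).ravel()
    P=(c-t)@R; P[d==0]=np.nan
    return P
E
python3 - <<'E'
from h import *
s=env.state(); print(s['tcp_pos'],s['tcp_rot'],env.hold_point_z,s['t'])
for n in ['scene','top']:
    im,d=env.get_image(n); save(n,im); np.savez('/tmp/'+n,im=im,d=d)
    p=env.camera_params(n); R=cv2.Rodrigues(np.array(p['rvec'],float))[0]; print(n,-R.T@np.array(p['tvec']).ravel())
E
```

```text
[0.27083384 0.56259741 0.23019409] [-6.98901772e-01 -3.06214762e+00  2.84798988e-03] 0.0187 0.0
scene [0.65668571 0.93450532 1.52876662]
top [0.45310686 0.13265195 1.33199275]
```

View pics/scene.png

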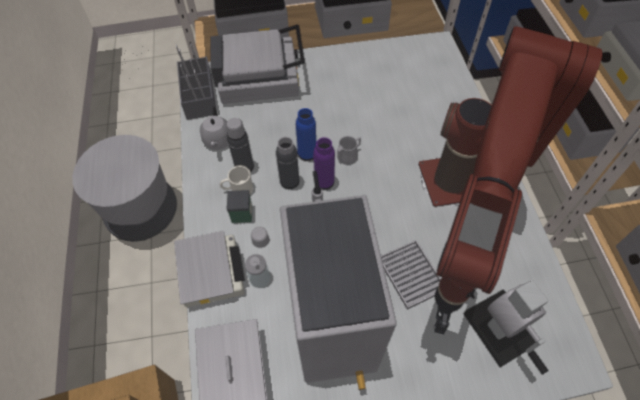

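View pics/top.png

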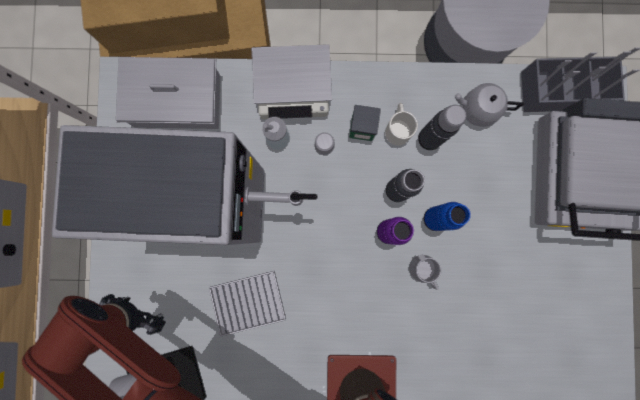

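In the top view (up is +x, left is +y) these could be mistaken for the open flask:
- Dark open flask at (408,182).
- Purple look-alike at (397,230).
- Blue look-alike at (450,216).
- Lidded steel flask at (443,128), closed.

I choose the dark one with the open mouth at (408,182). The tap's spout is near (296,200), under the lever.

Run:
```python
from h import *
t=np.load('/tmp/top.npz'); s=np.load('/tmp/scene.npz')
a=cv2.resize(t['im'][95:295,225:485],None,fx=3,fy=3,interpolation=cv2.INTER_CUBIC); save('crop_t',a[:600,:780])
b=cv2.resize(s['im'][95:245,210:410],None,fx=4,fy=4,interpolation=cv2.INTER_CUBIC); save('crop_s',b)
P=cloud('top',t['d']); Q=cloud('scene',s['d'])
np.savez('/tmp/pc',P=P,Q=Q)
def circ(xy):
    A=np.c_[2*xy,np.ones(len(xy))]; c=np.linalg.lstsq(A,(xy**2).sum(1),rcond=None)[0]; return c[:2],np.sqrt(c[2]+c[:2]@c[:2])
for n,(u,v) in dict(open=(408,182),purple=(397,230),blue=(450,216),lid=(443,128),mug=(402,126),jug=(426,268),tin=(365,123),cup=(325,142),sug=(275,128)).items():
    w=P[v-30:v+30,u-30:u+30].reshape(-1,3); w=w[np.isfinite(w[:,0])]
    c=P[v-6:v+7,u-6:u+7].reshape(-1,3); zc=np.nanmax(c[:,2]);
    r=c[c[:,2]>zc-.012]; print(n,'zmax',zc.round(3),'mean',r.mean(0).round(3),len(r))
for n,C in (('top',P),('scene',Q)):
    m=(C[...,2]>.225)&(C[...,2]<.25)&(C[...,0]>.3)&(C[...,0]<.75)&(C[...,1]<.1)&(C[...,1]>-.4)
    k,l,st,ce=cv2.connectedComponentsWithStats(m.astype(np.uint8))
    for i in range(1,k):
        if st[i,4]>15:
            q=C[l==i]; c=cv2.minEnclosingCircle(q[:,:2].astype(np.float32)); print(n,'rim',ce[i].round(),st[i,4],np.round(c[0],4),round(c[1],4),'fit',circ(q[:,:2]),q[:,2].max().round(3))
    m=(C[...,2]>.27)&(C[...,0]>.3)&(C[...,0]<.75)&(C[...,1]<.155)&(C[...,1]>-.1)
    q=C[m]; ii=np.argwhere(m)
    for z in np.arange(.27,.42,.01):
        k=(q[:,2]>=z)&(q[:,2]<z+.01)
        if k.sum(): print(n,'tap',z.round(2),k.sum(),q[k].min(0).round(3),q[k].max(0).round(3))
```

```text
open zmax 0.241 mean [ 0.594 -0.085  0.235] 29
purple zmax 0.242 mean [ 0.474 -0.056  0.235] 23
blue zmax 0.243 mean [ 0.509 -0.201  0.236] 28
lid zmax 0.259 mean [ 0.744 -0.189  0.254] 14
mug zmax 0.039 mean [ 0.81  -0.132  0.033] 6
jug zmax 0.085 mean [ 0.386 -0.159  0.085] 1
tin zmax 0.109 mean [0.782 0.004 0.104] 168
cup zmax 0.061 mean [0.736 0.117 0.053] 156
sug zmax 0.154 mean [0.756 0.271 0.147] 12
top rim [450. 127.] 67 [ 0.7442 -0.2025] 0.0213 fit (array([ 0.76247043, -0.20709785]), np.float64(0.027124286837350513)) 0.25
top rim [413. 180.] 120 [ 0.6029 -0.1068] 0.0281 fit (array([ 0.60209219, -0.10677849]), np.float64(0.025615474506722198)) 0.241
top rim [459. 214.] 139 [ 0.5153 -0.2237] 0.0277 fit (array([ 0.51547619, -0.22318534]), np.float64(0.025647411550425745)) 0.243
top rim [403. 230.] 110 [ 0.4743 -0.0807] 0.0281 fit (array([ 0.4738429 , -0.07982547]), np.float64(0.02560335622011558)) 0.242
top tap 0.39 46 [0.535 0.137 0.391] [0.546 0.155 0.4  ]
top tap 0.4 5 [0.541 0.139 0.4  ] [0.544 0.144 0.402]
scene rim [304. 115.] 96 [ 0.5189 -0.2218] 0.0306 fit (array([ 0.52023926, -0.2204706 ]), np.float64(0.025594709871476676)) 0.243
scene rim [242. 129.] 24 [ 0.7419 -0.1933] 0.0143 fit (array([ 0.74936134, -0.195491  ]), np.float64(0.01201770791217106)) 0.249
scene rim [285. 143.] 98 [ 0.6052 -0.1033] 0.0302 fit (array([ 0.60651432, -0.1033445 ]), np.float64(0.025602913841122787)) 0.242
scene rim [323. 144.] 101 [ 0.4776 -0.0765] 0.0293 fit (array([ 0.47771522, -0.0762414 ]), np.float64(0.0256857687185613)) 0.243
scene tap 0.39 17 [0.539 0.141 0.391] [0.551 0.154 0.399]
scene tap 0.4 3 [0.542 0.144 0.401] [0.545 0.148 0.401]
```

View pics/crop_t.png

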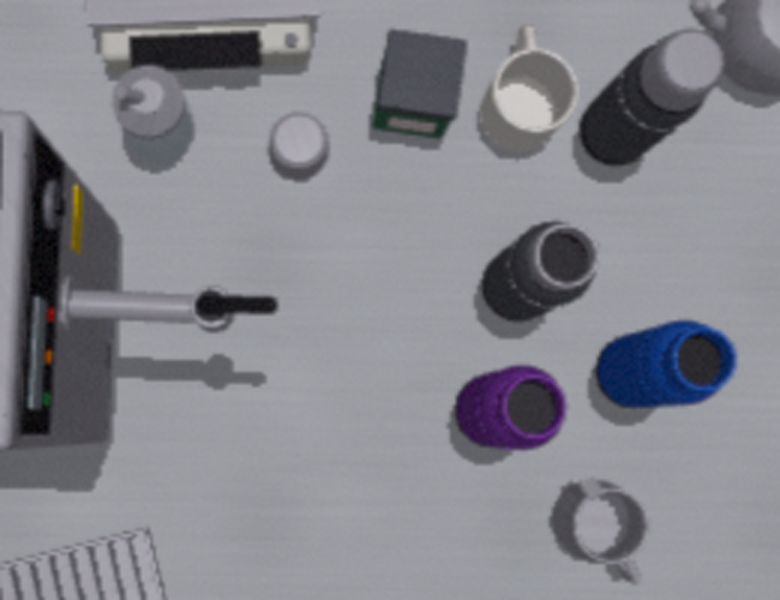

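View pics/crop_s.png

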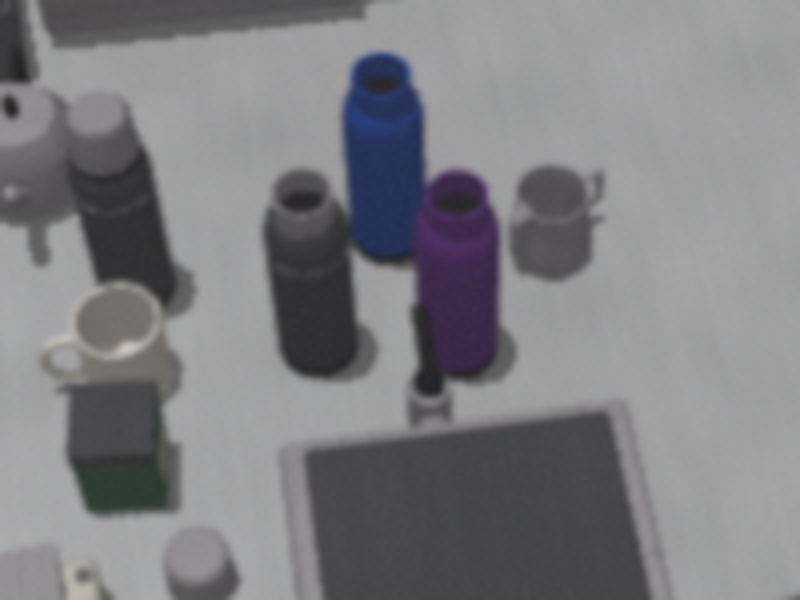

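Run:
```python
from h import *
z=np.load('/tmp/pc.npz');P=z['P'];Q=z['Q']
p=env.camera_params('wrist'); print(np.round(p['mount'],3)); print(np.round(p['intrinsics'],0))
for n,C in (('top',P),('scene',Q)):
    m=(C[...,2]>.2)&(C[...,2]<.46)&(C[...,0]>.45)&(C[...,0]<.65)&(C[...,1]<.31)&(C[...,1]>.1)
    q=C[m]
    for y in np.arange(.12,.31,.01):
        k=(q[:,1]>=y)&(q[:,1]<y+.01)
        if k.sum(): print(n,'y',y.round(2),k.sum(),'x',q[k,0].min().round(3),q[k,0].max().round(3),'z',q[k,2].min().round(3),q[k,2].max().round(3))
# arm profile in plane of azimuth .996+
q=np.vstack([P.reshape(-1,3),Q.reshape(-1,3)]); q=q[np.isfinite(q[:,0])]
a=.996+.126; a=np.arctan2(.5626,.2708)
r=q[:,0]*np.cos(a)+q[:,1]*np.sin(a); s=-q[:,0]*np.sin(a)+q[:,1]*np.cos(a)
for R in np.arange(-.2,.75,.05):
    k=(abs(r-R)<.025)&(abs(s)<.12)&(q[:,2]>.05)
    if k.sum()>5: print('arm r',R.round(2),'z',np.percentile(q[k,2],[2,50,99]).round(3),'s',np.percentile(s[k],[1,99]).round(3))
```

```text
[[-0.001 -0.955 -0.295  0.077]
 [ 1.    -0.001  0.     0.001]
 [-0.    -0.295  0.955 -0.143]
 [ 0.     0.     0.     1.   ]]
[[313.   0. 321.]
 [  0. 313. 195.]
 [  0.   0.   1.]]
top y 0.13 9 x 0.537 0.546 z 0.393 0.402
top y 0.14 24 x 0.535 0.546 z 0.393 0.402
top y 0.15 30 x 0.535 0.546 z 0.39 0.399
top y 0.16 30 x 0.536 0.546 z 0.386 0.395
top y 0.17 52 x 0.528 0.556 z 0.322 0.392
top y 0.18 68 x 0.526 0.558 z 0.322 0.386
top y 0.19 51 x 0.527 0.556 z 0.323 0.381
top y 0.2 39 x 0.533 0.553 z 0.334 0.363
top y 0.21 49 x 0.532 0.553 z 0.335 0.348
top y 0.22 36 x 0.534 0.553 z 0.337 0.35
top y 0.23 41 x 0.534 0.553 z 0.339 0.35
top y 0.24 40 x 0.534 0.555 z 0.336 0.351
top y 0.25 41 x 0.534 0.555 z 0.337 0.349
top y 0.26 47 x 0.534 0.555 z 0.336 0.349
top y 0.27 39 x 0.534 0.554 z 0.334 0.349
top y 0.28 57 x 0.536 0.611 z 0.337 0.442
top y 0.29 898 x 0.463 0.65 z 0.202 0.46
top y 0.3 595 x 0.451 0.612 z 0.2 0.46
scene y 0.14 13 x 0.539 0.551 z 0.391 0.401
scene y 0.15 15 x 0.538 0.55 z 0.388 0.403
scene y 0.16 16 x 0.54 0.551 z 0.386 0.399
scene y 0.17 18 x 0.539 0.557 z 0.359 0.396
[... 282 characters left out ...]
0.05 z [0.059 0.237 0.721] s [-0.094  0.045]
arm r 0.1 z [0.719 0.77  0.775] s [-0.008  0.119]
arm r 0.15 z [0.701 0.748 0.769] s [-0.01   0.119]
arm r 0.2 z [0.698 0.728 0.741] s [-0.009  0.11 ]
arm r 0.25 z [0.685 0.712 0.723] s [-0.016  0.104]
arm r 0.3 z [0.66  0.696 0.707] s [-0.022  0.098]
arm r 0.35 z [0.64  0.679 0.691] s [-0.025  0.092]
arm r 0.4 z [0.59  0.657 0.674] s [-0.034  0.08 ]
arm r 0.45 z [0.557 0.632 0.655] s [-0.041  0.072]
arm r 0.5 z [0.547 0.619 0.638] s [-0.048  0.072]
arm r 0.55 z [0.298 0.591 0.629] s [-0.054  0.065]
arm r 0.6 z [0.324 0.599 0.621] s [-0.062  0.061]
arm r 0.65 z [0.313 0.592 0.613] s [-0.065  0.055]
arm r 0.7 z [0.289 0.335 0.579] s [-0.015  0.05 ]
```

The chosen flask is the dark steel one with the open mouth: its rim is at (0.604, -0.105) and the rim height measures 0.24, matching its description. The valve body above the spout is at about (0.544, 0.19). First I raise the arm and travel clear of the boiler.

Call:
move_arm(
  claw=[0, 0, 0, 0, 0, 0, 0, 0],
  translation=[
    [-0.56, -0.1, -0.8],
    [-0.56, -0.1, -0.8],
    [-0.56, -0.1, -0.8],
    [-0.56, -0.1, -0.8],
    [-0.56, -0.1, -0.8],
    [-0.56, -0.1, -0.8],
    [-0.43, -0.9, 0],
    [-0.43, -0.9, 0],
  ],
  rotation=[
    [0, 0, 0],
    [0, 0, 0],
    [0, 0, 0],
    [0, 0, 0],
    [0, 0, 0],
    [0, 0, 0],
    [0, 0, 0],
    [0, 0, 0],
  ],
)

```text
t: 0.77
tcp_pos: [0.3411, 0.463, 0.3523]
tcp_rot: [0.699, 3.062, 0.002]
wrist_force: [1.1, 0.3, -0.4]
gripper_width: 0.0853
```

Run:
```python
from h import *
s=env.state(); print(s['t'],np.round(s['tcp_pos'],4),np.round(s['tcp_rot'],3),np.round(s['joint_positions'],4))
```

```text
0.7667 [0.3411 0.463  0.3523] [6.990e-01 3.062e+00 2.000e-03] [ 7.9890e-01  4.8800e-02  1.4922e+00 -1.0000e-04  1.5988e+00 -3.2320e-01]
```

Call:
move_arm(
  claw=[0, 0, 0, 0, 0, 0, 0, 0],
  translation=[
    [-0.48, -1, 0],
    [-0.48, -1, 0],
    [-0.48, -1, 0],
    [-0.48, -1, 0],
    [-0.48, -1, 0],
    [-0.48, -1, 0],
    [-0.48, -1, 0],
    [-0.48, -1, 0],
  ],
  rotation=[
    [0, 0, 0],
    [0, 0, 0],
    [0, 0, 0],
    [0, 0, 0],
    [0, 0, 0],
    [0, 0, 0],
    [0, 0, 0],
    [0, 0, 0],
  ],
)

```text
t: 1.43
tcp_pos: [0.3394, 0.2401, 0.3509]
tcp_rot: [-0.698, -3.063, 0.001]
wrist_force: [-0.1, -0.0, -0.2]
gripper_width: 0.0852
```

Call:
move_arm(
  claw=[0, 0, 0, 0, 0, 0, 0, 0],
  translation=[
    [-0.48, -1, 0],
    [-0.48, -1, 0],
    [-0.48, -1, 0],
    [-0.48, -1, 0],
    [-0.48, -1, 0],
    [-0.48, -1, 0],
    [-0.48, -1, 0],
    [-0.48, -1, 0],
  ],
  rotation=[
    [0, 0, 0],
    [0, 0, 0],
    [0, 0, 0],
    [0, 0, 0],
    [0, 0, 0],
    [0, 0, 0],
    [0, 0, 0],
    [0, 0, 0],
  ],
)

```text
t: 2.1
tcp_pos: [0.3391, 0.0184, 0.3511]
tcp_rot: [0.699, 3.063, 0.0]
wrist_force: [1.1, 0.7, 0.6]
gripper_width: 0.0853
```

Run:
```python
from h import *
from scipy.optimize import least_squares
from scipy.spatial.transform import Rotation as Ro
s=env.state(); print(s['t'],np.round(s['tcp_pos'],4),np.round(s['tcp_rot'],3),np.round(s['joint_positions'],4))
D=[([0.996,.22,1.526,0,1.395,-.126],[.27083,.5626,.23019]),([.7989,.0488,1.4922,0,1.5988,-.3232],[.3411,.463,.3523]),(s['joint_positions'],s['tcp_pos'])]
def fk(j,p):
    a,h,L2,L3,e,y0,L6=p
    B=Ro.from_euler('z',j[0]); f=j[1]+j[2]
    v=np.array([a+L2*np.sin(j[1])+L3*np.sin(f)+e*np.cos(f),y0,h+L2*np.cos(j[1])+L3*np.cos(f)-e*np.sin(f)])
    R=B*Ro.from_euler('y',f)*Ro.from_euler('z',j[3])*Ro.from_euler('y',j[4])*Ro.from_euler('z',np.pi/2+j[5])
    return B.apply(v)+R.apply([0,0,L6]),R
for j,t in D: print(fk(j,[0,.3,.3,.3,0,.08,.3])[1].as_rotvec())
p0=np.array([0,.35,.4,.4,0,.08,.3])
r=least_squares(lambda p:np.r_[np.concatenate([fk(j,p)[0]-t for j,t in D])*1000,(p-p0)*.1],p0); print(r.x.round(3),r.fun.round(2))
```

```text
2.1 [0.3391 0.0184 0.3511] [0.699 3.063 0.   ] [-0.1794 -0.5616  1.9907  0.      1.7125 -1.3016]
[6.99020817e-01 3.06262882e+00 8.74314032e-04]
[6.98705146e-01 3.06195148e+00 2.40350562e-03]
[6.98762076e-01 3.06286744e+00 6.25752293e-05]
[-0.007 -0.882  0.418  0.556  0.068  0.079 -0.868] [-0.01  0.01  0.02 -0.03  0.05 -0.07 -0.03 -0.07  0.04 -0.   -0.12  0.
  0.02  0.01 -0.   -0.12]
```

```bash
cat > kin.py <<'E'
import numpy as np
from scipy.optimize import least_squares
from scipy.spatial.transform import Rotation as Ro
PAR=[-.007,.306,.418,.556,.068,.079,.32]
LO=np.array([-2.98,-.91,.09,-1.24,.2,-2.68]);HI=np.array([2.98,2.08,2.57,4.39,2.65,2.68])
def parts(j,p=PAR):
    a,h,L2,L3,e,y0,L6=p
    B=Ro.from_euler('z',j[0]); f=j[1]+j[2]
    el=np.array([a+L2*np.sin(j[1]),y0,h+L2*np.cos(j[1])]); el2=el+[e*np.cos(f),0,-e*np.sin(f)]
    w=el2+[L3*np.sin(f),0,L3*np.cos(f)]
    R=B*Ro.from_euler('y',f)*Ro.from_euler('z',j[3])*Ro.from_euler('y',j[4])*Ro.from_euler('z',np.pi/2+j[5])
    return B.apply(el2),B.apply(w),B.apply(w)+R.apply([0,0,L6]),R
def ik(t,R,seeds,p=PAR):
    best=None
    for s in seeds:
        r=least_squares(lambda j:np.r_[parts(j,p)[2]-t,.3*(R.inv()*parts(j,p)[3]).as_rotvec()],np.clip(s,LO+.01,HI-.01),bounds=(LO,HI))
        if best is None or r.cost<best.cost: best=r
    return best.x,best.cost
def orient(yaw,th,behind,dev=0):
    p=np.array([np.cos(yaw),np.sin(yaw),0]);z=np.array([0,0,1.])
    t=np.sin(th)*p-np.cos(th)*z; n=np.cos(th)*p+np.sin(th)*z
    x=-n if behind else n; y=np.cross(t,x)
    return Ro.from_matrix(np.c_[x,y,t])
E
python3 - <<'E'
from kin import *
F=dict(blue=(.517,-.222,.238),purple=(.476,-.078,.238))
yaw=np.arctan2(.295,-.06);p=np.array([np.cos(yaw),np.sin(yaw)])
seeds=[[0,.3,1.5,k,1.4,q] for k in(-1,-.4,.5,1.,2.8) for q in (-2,0,2)]
for behind in (0,1):
  for th in (25,32,40):
    for y in (-.05-.105,-.0,.19-.038):
        xy=np.array([.604,-.105])+p*(y+.105)
        j,c=ik(np.r_[xy,.02],orient(yaw,np.radians(th),behind),seeds)
        e,w,_,_=parts(j)
        out=[]
        for n,f in F.items():
            s=np.linspace(0,1,200)[:,None]; L=e+(w-e)*s
            d=L-f; h=np.hypot(d[:,0],d[:,1]); out.append((n,'axis-dist to top disc',round(float(np.min(np.hypot(np.maximum(h-.028,0),d[:,2]))),3)))
        print(behind,th,round(y,2),'cost',f'{c:.1e}',j.round(2),'w',w.round(2),out)
E
```

```text
0 25 -0.15 cost 9.2e-28 [-0.53  0.65  1.43  0.33  1.38 -0.85] w [ 0.64 -0.29  0.31] [('blue', 'axis-dist to top disc', 0.117), ('purple', 'axis-dist to top disc', 0.19)]
0 25 -0.0 cost 2.3e-31 [-0.34  0.5   1.65  0.39  1.25 -0.72] w [ 0.61 -0.13  0.31] [('blue', 'axis-dist to top disc', 0.123), ('purple', 'axis-dist to top disc', 0.125)]
0 25 0.15 cost 3.3e-27 [-0.11  0.42  1.78  0.46  1.14 -0.55] w [0.58 0.01 0.31] [('blue', 'axis-dist to top disc', 0.228), ('purple', 'axis-dist to top disc', 0.131)]
0 32 -0.15 cost 3.0e-28 [-0.57  0.71  1.37  0.39  1.48 -0.89] w [ 0.65 -0.32  0.29] [('blue', 'axis-dist to top disc', 0.113), ('purple', 'axis-dist to top disc', 0.194)]
0 32 -0.0 cost 5.9e-31 [-0.39  0.56  1.61  0.47  1.33 -0.79] w [ 0.62 -0.17  0.29] [('blue', 'axis-dist to top disc', 0.1), ('purple', 'axis-dist to top disc', 0.124)]
0 32 0.15 cost 2.9e-29 [-0.17  0.46  1.76  0.56  1.2  -0.65] w [ 0.59 -0.02  0.29] [('blue', 'axis-dist to top disc', 0.194), ('purple', 'axis-dist to top disc', 0.107)]
0 40 -0.15 cost 3.0e-29 [-0.6   0.79  1.29  0.46  1.59 -0.92] w [ 0.65 -0.36  0.27] 
[... 1253 characters left out ...]
 top disc', 0.124)]
1 32 0.15 cost 3.6e-24 [-0.17  0.46  1.76  0.56  1.2   2.49] w [ 0.59 -0.02  0.29] [('blue', 'axis-dist to top disc', 0.194), ('purple', 'axis-dist to top disc', 0.107)]
1 40 -0.15 cost 9.3e-25 [-0.6   0.79  1.29  0.46  1.59  2.22] w [ 0.65 -0.36  0.27] [('blue', 'axis-dist to top disc', 0.106), ('purple', 'axis-dist to top disc', 0.196)]
1 40 -0.0 cost 3.9e-21 [-0.44  0.63  1.56  0.55  1.44  2.29] w [ 0.62 -0.2   0.27] [('blue', 'axis-dist to top disc', 0.075), ('purple', 'axis-dist to top disc', 0.123)]
1 40 0.15 cost 2.0e-27 [-0.22  0.52  1.73  0.66  1.29  2.4 ] w [ 0.59 -0.05  0.27] [('blue', 'axis-dist to top disc', 0.158), ('purple', 'axis-dist to top disc', 0.082)]
```

Call:
move_arm(
  claw=[0, 0, 0, 0, 0, 0, 0, 0],
  translation=[
    [0, 0, 0],
    [0, 0, 0],
    [0, 0, 0],
    [0, 0, 0],
    [0, 0, 0],
    [0, 0, 0],
    [0, 0, 0],
    [0, 0, 0],
  ],
  rotation=[
    [0, 0, 1],
    [0, 0, 1],
    [0, 0, 1],
    [0, 0, 1],
    [0, 0, 1],
    [0, 0, 1],
    [0, 0, 1],
    [0, 0, 1],
  ],
)

```text
t: 2.77
tcp_pos: [0.3394, 0.0196, 0.3509]
tcp_rot: [-1.632, -2.684, 0.0]
wrist_force: [0.2, 0.4, -0.1]
gripper_width: 0.0853
```

Call:
move_arm(
  claw=[0, 0, 0, 0, 0, 0, 0, 0],
  translation=[
    [0, 0, 0],
    [0, 0, 0],
    [0, 0, 0],
    [0, 0, 0],
    [0, 0, 0],
    [0, 0, 0],
    [0, 0, 0],
    [0, 0, 0],
  ],
  rotation=[
    [0, 0, 1],
    [0, 0, 1],
    [0, 0, 1],
    [0, 0, 1],
    [0, 0, 1],
    [0, 0, 1],
    [0, 0, 1],
    [0, 0, 1],
  ],
)

```text
t: 3.43
tcp_pos: [0.3394, 0.0196, 0.3509]
tcp_rot: [-2.393, -2.034, 0.001]
wrist_force: [-0.1, 0.4, 0.4]
gripper_width: 0.0855
```

Call:
move_arm(
  claw=[0, 0, 0, 0, 0, 0, 0, 0],
  translation=[
    [0, 0, 0],
    [0, 0, 0],
    [0, 0, 0],
    [0, 0, 0],
    [0, 0, 0],
    [0, 0, 0],
    [0, 0, 0],
    [0, 0, 0],
  ],
  rotation=[
    [0, 0, 1],
    [0, 0, 1],
    [0, 0, 1],
    [0, 0, 1],
    [0, 0, 1],
    [0, 0, 1],
    [0, 0, 1],
    [0, 0, 1],
  ],
)

```text
t: 4.1
tcp_pos: [0.3394, 0.0196, 0.3509]
tcp_rot: [-2.912, -1.178, 0.001]
wrist_force: [0.0, -0.6, 0.2]
gripper_width: 0.0853
```

Call:
move_arm(
  claw=[0, 0, 0, 0, 0, 0, 0, 0],
  translation=[
    [0, 0, 0],
    [0, 0, 0],
    [0, 0, 0],
    [0, 0, 0],
    [0, 0, 0],
    [0, 0, 0],
    [0, 0, 0],
    [0, 0, 0],
  ],
  rotation=[
    [0, 0, 1],
    [0, 0, 1],
    [0, 0, 1],
    [0, 0, 1],
    [0, 0, 1],
    [0, 0, 1],
    [0, 0, 1],
    [0, 0, 1],
  ],
)

```text
t: 4.77
tcp_pos: [0.3394, 0.0196, 0.3509]
tcp_rot: [-3.135, -0.202, 0.001]
wrist_force: [0.0, 0.9, 0.9]
gripper_width: 0.0855
```

Call:
move_arm(
  claw=[0, 0, 0, 0, 0, 0, 0, 0],
  translation=[
    [0, 0, 0],
    [0, 0, 0],
    [0, 0, 0],
    [0, 0, 0],
    [0, 0, 0],
    [0, 0, 0],
    [0, 0, 0],
    [0, 0, 0],
  ],
  rotation=[
    [0, 0, 1],
    [0, 0, 1],
    [0, 0, 1],
    [0, 0, 1],
    [0, 0, 1],
    [0, 0, 1],
    [0, 0, 1],
    [0, 0, 1],
  ],
)

```text
t: 5.43
tcp_pos: [0.3394, 0.0196, 0.3509]
tcp_rot: [3.04, -0.794, -0.001]
wrist_force: [-0.8, 0.1, -0.7]
gripper_width: 0.0854
```

```bash
cat > plan.py <<'E'
from h import *
from kin import *
def plan(pt,Rt,N,nrot=None,P0=None,R0=None):
    s=env.state(); P0=np.array(s['tcp_pos']) if P0 is None else P0; R0=Ro.from_rotvec(s['tcp_rot']) if R0 is None else R0
    nrot=nrot or N
    rv=(R0.inv()*Rt).as_rotvec()/nrot; R=R0; rows=[]
    for i in range(N):
        rows.append((R.inv().apply((np.array(pt)-P0)/N)/.025).round(2).tolist())
        if i<nrot: R=R*Ro.from_rotvec(rv)
    print('n',N,'t',s['t'],'rot/row',(rv/.08).round(2).tolist()); 
    for r in rows: print(r)
E
python3 - <<'E'
from plan import *
z=np.load('/tmp/pc.npz')
for n,C in (('top',z['P']),('scene',z['Q'])):
    m=(C[...,2]>.30)&(C[...,2]<.345)&(C[...,0]>.5)&(C[...,0]<.59)&(C[...,1]<.206)&(C[...,1]>.14)
    q=C[m]; print(n,'valve',len(q),q.min(0).round(3),q.max(0).round(3),q.mean(0).round(3))
    c=cv2.minEnclosingCircle(q[:,:2].astype(np.float32)); print(c)
    f=C.reshape(-1,3); f=f[(f[:,2]>.1)&(f[:,2]<.46)&(f[:,0]>.44)&(f[:,0]<.65)&(f[:,1]>.285)&(f[:,1]<.33)]
    if len(f)>50: print('face fit y=ax+bz+c',np.linalg.lstsq(np.c_[f[:,0]-.544,f[:,2]-.3,np.ones(len(f))],f[:,1],rcond=None)[0],len(f))
F=np.array([.6043,-.105]);G=np.array([.544,.186]); d=(G-F)/np.linalg.norm(G-F); yaw=np.arctan2(d[1],d[0]);print(d,yaw)
Rt=orient(yaw,np.radians(32),1)
A=F-d*.075
plan(np.r_[A,.33],Rt,16)
E
```

```text
top valve 23 [0.526 0.172 0.322] [0.553 0.204 0.344] [0.534 0.19  0.335]
((0.5428516268730164, 0.18846328556537628), 0.018613390624523163)
face fit y=ax+bz+c [-0.03203822 -0.01326091  0.29968832] 1973
scene valve 19 [0.53  0.188 0.32 ] [0.562 0.206 0.345] [0.546 0.197 0.337]
((0.546295702457428, 0.1915237158536911), 0.01616557128727436)
[-0.20290602  0.97919822] 1.7751210966696116
n 16 t 5.4333 rot/row [0.19, -0.41, 0.65]
[0.85, 0.09, 0.05]
[0.86, 0.05, 0.02]
[0.86, 0.0, -0.01]
[0.86, -0.04, -0.03]
[0.85, -0.09, -0.06]
[0.84, -0.13, -0.09]
[0.83, -0.18, -0.11]
[0.82, -0.22, -0.14]
[0.8, -0.27, -0.16]
[0.78, -0.31, -0.18]
[0.76, -0.36, -0.2]
[0.73, -0.4, -0.22]
[0.7, -0.44, -0.24]
[0.67, -0.48, -0.25]
[0.63, -0.51, -0.27]
[0.6, -0.55, -0.28]
```

Call:
move_arm(
  claw=[105, 105, 105, 105, 105, 105, 105, 105],
  translation=[
    [0.85, 0.09, 0.05],
    [0.86, 0.05, 0.02],
    [0.86, 0, -0.01],
    [0.86, -0.04, -0.03],
    [0.85, -0.09, -0.06],
    [0.84, -0.13, -0.09],
    [0.83, -0.18, -0.11],
    [0.82, -0.22, -0.14],
  ],
  rotation=[
    [0.19, -0.41, 0.65],
    [0.19, -0.41, 0.65],
    [0.19, -0.41, 0.65],
    [0.19, -0.41, 0.65],
    [0.19, -0.41, 0.65],
    [0.19, -0.41, 0.65],
    [0.19, -0.41, 0.65],
    [0.19, -0.41, 0.65],
  ],
)

```text
t: 6.1
tcp_pos: [0.4804, -0.0798, 0.3406]
tcp_rot: [-2.629, 1.317, 0.332]
wrist_force: [0.6, 0.3, 0.4]
gripper_width: 0.0505
```

Call:
move_arm(
  claw=[105, 105, 105, 105, 105, 105, 105, 105],
  translation=[
    [0.8, -0.27, -0.16],
    [0.78, -0.31, -0.18],
    [0.76, -0.36, -0.2],
    [0.73, -0.4, -0.22],
    [0.7, -0.44, -0.24],
    [0.67, -0.48, -0.25],
    [0.63, -0.51, -0.27],
    [0.6, -0.55, -0.28],
  ],
  rotation=[
    [0.19, -0.41, 0.65],
    [0.19, -0.41, 0.65],
    [0.19, -0.41, 0.65],
    [0.19, -0.41, 0.65],
    [0.19, -0.41, 0.65],
    [0.19, -0.41, 0.65],
    [0.19, -0.41, 0.65],
    [0.19, -0.41, 0.65],
  ],
)

```text
t: 6.77
tcp_pos: [0.621, -0.1783, 0.3302]
tcp_rot: [-2.11, 1.716, 0.609]
wrist_force: [0.9, -0.8, -0.1]
gripper_width: 0.0504
```

Run:
```python
from plan import *
s=env.state(); j=np.array(s['joint_positions']); print(np.round(s['tcp_pos'],4),j.round(3),s['gripper_width'])
print('fk at L6 .32',parts(j)[2].round(4), 'rot err',(parts(j)[3].inv()*Ro.from_rotvec(s['tcp_rot'])).as_rotvec().round(3))
w=parts(j)[1]; t=Ro.from_rotvec(s['tcp_rot']).apply([0,0,1]); print('L6 est horiz',(np.array(s['tcp_pos'])-w)[:2]@t[:2]/(t[:2]@t[:2]))
im,d=env.get_image('scene'); save('s2',cv2.resize(im[80:280,180:440],None,fx=3,fy=3)); im,d=env.get_image('wrist'); save('w2',im)
F=np.array([.6043,-.105]);G=np.array([.5445,.186]); dd=(G-F)/np.linalg.norm(G-F); yaw=np.arctan2(dd[1],dd[0])
plan(np.r_[F-dd*.075,.02],orient(yaw,np.radians(32),1),16)
```

```text
[ 0.621  -0.1783  0.3302] [-0.599  0.493  1.094  0.412  1.95   2.414] 0.050371565689037896
fk at L6 .32 [ 0.6261 -0.1876  0.3267] rot err [ 0. -0. -0.]
L6 est horiz 0.3388556385338753
n 16 t 6.8667 rot/row [0.0, 0.01, -0.0]
[0.41, 0.0, 0.65]
[0.41, 0.0, 0.65]
[0.41, 0.0, 0.65]
[0.41, 0.0, 0.65]
[0.41, 0.0, 0.65]
[0.41, 0.0, 0.65]
[0.41, 0.0, 0.65]
[0.4, 0.0, 0.65]
[0.4, 0.0, 0.65]
[0.4, 0.0, 0.65]
[0.4, 0.0, 0.65]
[0.4, 0.0, 0.65]
[0.4, 0.0, 0.65]
[0.4, 0.0, 0.65]
[0.4, 0.0, 0.65]
[0.4, 0.0, 0.65]
```

View pics/s2.png

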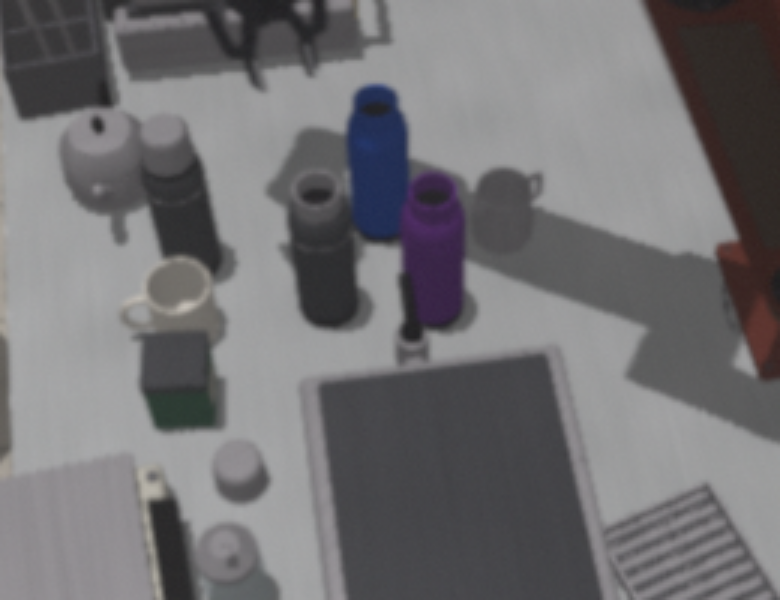

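View pics/w2.png

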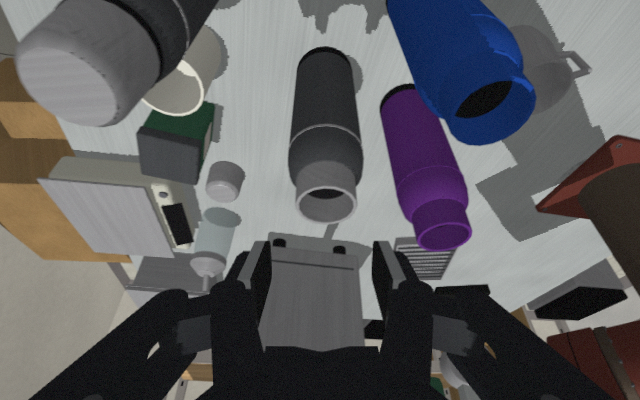

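Scene view: only my arm's shadow falls on the counter, and every item is standing. The wrist view shows the dark open flask straight ahead, with its base at (325,52) and its mouth at (326,205). The lidded flask at (100,60) and the blue one at (470,70) stand to either side of the corridor. I descend now.

Call:
move_arm(
  claw=[105, 105, 105, 105, 105, 105, 105, 105],
  translation=[
    [0.41, 0, 0.65],
    [0.41, 0, 0.65],
    [0.41, 0, 0.65],
    [0.41, 0, 0.65],
    [0.41, 0, 0.65],
    [0.41, 0, 0.65],
    [0.41, 0, 0.65],
    [0.41, 0, 0.65],
  ],
  rotation=[
    [0, 0, 0],
    [0, 0, 0],
    [0, 0, 0],
    [0, 0, 0],
    [0, 0, 0],
    [0, 0, 0],
    [0, 0, 0],
    [0, 0, 0],
  ],
)

```text
t: 7.53
tcp_pos: [0.6204, -0.1771, 0.1768]
tcp_rot: [-2.116, 1.712, 0.606]
wrist_force: [-0.1, 0.8, 1.0]
gripper_width: 0.0499
```

Call:
move_arm(
  claw=[105, 105, 105, 105, 105, 105, 105, 105],
  translation=[
    [0.4, 0, 0.65],
    [0.4, 0, 0.65],
    [0.4, 0, 0.65],
    [0.4, 0, 0.65],
    [0.4, 0, 0.65],
    [0.4, 0, 0.65],
    [0.4, 0, 0.65],
    [0, 0, 0],
  ],
  rotation=[
    [0, 0, 0],
    [0, 0, 0],
    [0, 0, 0],
    [0, 0, 0],
    [0, 0, 0],
    [0, 0, 0],
    [0, 0, 0],
    [0, 0, 0],
  ],
)

```text
t: 8.2
tcp_pos: [0.6183, -0.1745, 0.0395]
tcp_rot: [-2.114, 1.714, 0.616]
wrist_force: [-0.7, 0.4, -1.4]
gripper_width: 0.0502
```

Run:
```python
from plan import *
s=env.state(); print(np.round(s['tcp_pos'],4))
im,d=env.get_image('wrist'); save('w3',im)
F=np.array([.6043,-.105]);G=np.array([.5445,.186]); dd=(G-F)/np.linalg.norm(G-F); yaw=np.arctan2(dd[1],dd[0])
R=Ro.from_rotvec(s['tcp_rot']); P=np.array(s['tcp_pos'])
print('fwd dist from flask axis',(F-P[:2])@dd,'lateral',np.cross(dd,P[:2]-F))
for v in ([*dd,0],[0,0,1.],[-dd[1],dd[0],0]): print((R.inv().apply(v)).round(3))
plan(np.r_[F-dd*.075,.02],orient(yaw,np.radians(32),1),1)
```

```text
[ 0.6183 -0.1745  0.0395]
fwd dist from flask axis 0.07093138468812404 lateral 0.00030489483709831774
[-0.844 -0.006  0.536]
[-0.536  0.002 -0.844]
[-0.004  1.     0.005]
n 1 t 8.25 rot/row [0.04, 0.08, 0.06]
[0.58, 0.02, 0.65]<stdin>:6: DeprecationWarning: Arrays of 2-dimensional vectors are deprecated. Use arrays of 3-dimensional vectors instead. (deprecated in NumPy 2.0)
```

View pics/w3.png

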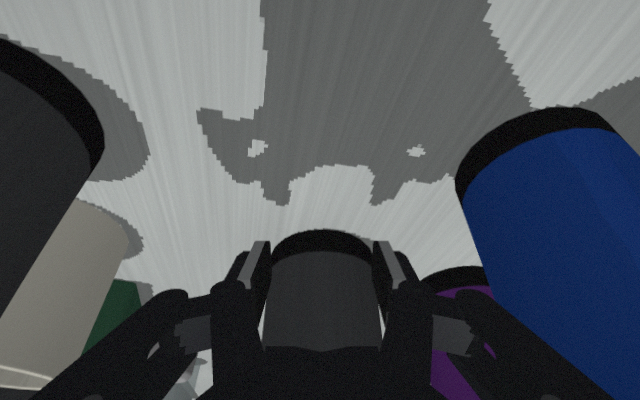

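Wrist view: the flask's foot arc peaks at (322,230), centred between the fingertips at about (245,245) and (395,245). The lidded flask on the left and the blue one on the right are clear. I lower to pushing height and make contact gently.

Call:
move_arm(
  claw=[105, 105, 105, 105, 105, 105, 105, 105],
  translation=[
    [0.23, 0, 0.36],
    [0.23, 0, 0.36],
    [-0.34, 0, 0.215],
    [-0.34, 0, 0.215],
    [-0.17, 0, 0.108],
    [-0.17, 0, 0.108],
    [-0.17, 0, 0.108],
    [-0.17, 0, 0.108],
  ],
  rotation=[
    [0, 0, 0],
    [0, 0, 0],
    [0, 0, 0],
    [0, 0, 0],
    [0, 0, 0],
    [0, 0, 0],
    [0, 0, 0],
    [0, 0, 0],
  ],
)

```text
t: 8.92
tcp_pos: [0.6132, -0.1371, 0.023]
tcp_rot: [-2.115, 1.714, 0.604]
wrist_force: [-1.0, -3.0, 0.8]
gripper_width: 0.0501
```

Call:
move_arm(
  claw=[105, 105, 105, 105, 105, 105, 105, 105],
  translation=[
    [-0.17, 0, 0.108],
    [-0.17, 0, 0.108],
    [-0.17, 0, 0.108],
    [-0.17, 0, 0.108],
    [-0.24, 0, 0.151],
    [-0.24, 0, 0.151],
    [-0.24, 0, 0.151],
    [-0.24, 0, 0.151],
  ],
  rotation=[
    [0, 0, 0],
    [0, 0, 0],
    [0, 0, 0],
    [0, 0, 0],
    [0, 0, 0],
    [0, 0, 0],
    [0, 0, 0],
    [0, 0, 0],
  ],
)

```text
t: 9.58
tcp_pos: [0.603, -0.0892, 0.0224]
tcp_rot: [-2.114, 1.714, 0.606]
wrist_force: [1.5, -4.2, 3.2]
gripper_width: 0.0504
```

```bash
cat > rim.py <<'E'
from plan import *
def circ(xy):
    A=np.c_[2*xy,np.ones(len(xy))]; c=np.linalg.lstsq(A,(xy**2).sum(1),rcond=None)[0]; return c[:2],np.sqrt(c[2]+c[:2]@c[:2])
def rims(name):
    im,d=env.get_image(name); C=cloud(name,d)
    m=(C[...,2]>.225)&(C[...,2]<.25)&(C[...,0]>.3)&(C[...,0]<.75)&(C[...,1]<.27)&(C[...,1]>-.4)
    k,l,st,ce=cv2.connectedComponentsWithStats(m.astype(np.uint8))
    for i in range(1,k):
        if st[i,4]>15:
            q=C[l==i]; c=cv2.minEnclosingCircle(q[:,:2].astype(np.float32)); print(name,'rim',ce[i].round(),st[i,4],np.round(c[0],4),round(c[1],4),'fit',circ(q[:,:2])[0].round(4),'rgb',im[l==i].mean(0).round(),'zmax',q[:,2].max().round(3))
    return im
s=env.state(); P=np.array(s['tcp_pos']); print(s['t'],P.round(4),'F',np.round(s['wrist_force'],1))
E
python3 - <<'E'
from rim import *
for n in('top','scene'): rims(n)
R=Ro.from_rotvec(s['tcp_rot']); G=np.array([.5445,.186]); print(R.as_matrix().round(3), G-P[:2])
E
```

```text
9.5833 [ 0.603  -0.0892  0.0224] F [ 1.5 -4.2  3.2]
top rim [449. 127.] 68 [ 0.7449 -0.202 ] 0.0226 fit [ 0.7631 -0.2068] rgb [90. 88. 95.] zmax 0.25
top rim [445. 168.] 202 [ 0.6369 -0.1962] 0.0417 fit [ 0.6299 -0.212 ] rgb [71. 40. 39.] zmax 0.25
top rim [394. 182.] 116 [ 0.595  -0.0586] 0.0275 fit [ 0.5948 -0.0581] rgb [136. 133. 142.] zmax 0.241
top rim [403. 230.] 114 [ 0.474  -0.0801] 0.0277 fit [ 0.4738 -0.0798] rgb [106.  58. 134.] zmax 0.241
scene rim [304. 115.] 102 [ 0.5211 -0.2209] 0.032 fit [ 0.5202 -0.2199] rgb [51. 62. 97.] zmax 0.245
scene rim [274. 125.] 186 [ 0.6361 -0.1977] 0.0434 fit [ 0.6319 -0.2046] rgb [66. 45. 43.] zmax 0.25
scene rim [242. 130.] 21 [ 0.7429 -0.1915] 0.0146 fit [ 0.748  -0.1938] rgb [90. 88. 90.] zmax 0.25
scene rim [323. 145.] 102 [ 0.4769 -0.0767] 0.0306 fit [ 0.4781 -0.0762] rgb [74. 51. 90.] zmax 0.243
scene rim [289. 155.] 101 [ 0.5989 -0.0522] 0.0296 fit [ 0.5982 -0.0523] rgb [92. 90. 93.] zmax 0.244
[[ 0.176 -0.979 -0.106]
 [-0.828 -0.206  0.521]
 [-0.532 -0.004 -0.847]] [-0.05846152  0.27516218]
```

Call:
move_arm(
  claw=[105, 105, 105, 105, 105, 105, 105, 105],
  translation=[
    [-0.34, 0, 0.215],
    [-0.34, 0, 0.215],
    [-0.34, 0, 0.215],
    [-0.34, 0, 0.215],
    [-0.34, 0, 0.215],
    [-0.34, 0, 0.215],
    [-0.34, 0, 0.215],
    [-0.34, 0, 0.215],
  ],
  rotation=[
    [0, 0, 0],
    [0, 0, 0],
    [0, 0, 0],
    [0, 0, 0],
    [0, 0, 0],
    [0, 0, 0],
    [0, 0, 0],
    [0, 0, 0],
  ],
)

```text
t: 10.35
tcp_pos: [0.586, -0.0099, 0.0219]
tcp_rot: [-2.114, 1.714, 0.607]
wrist_force: [1.8, -2.2, 0.9]
gripper_width: 0.0502
```

Run:
```python
from rim import *
rims('top'); im=rims('scene'); save('s4',cv2.resize(im[80:280,180:440],None,fx=3,fy=3))
```

```text
10.35 [ 0.586  -0.0099  0.0219] F [ 1.8 -2.2  0.9]
top rim [449. 127.] 64 [ 0.7441 -0.2024] 0.0216 fit [ 0.7622 -0.2066] rgb [87. 85. 91.] zmax 0.25
top rim [413. 174.] 194 [ 0.6201 -0.1165] 0.0416 fit [ 0.6135 -0.131 ] rgb [74. 42. 40.] zmax 0.25
top rim [363. 188.] 107 [0.5778 0.0209] 0.0276 fit [0.5777 0.0213] rgb [129. 127. 135.] zmax 0.24
top rim [401. 229.] 92 [ 0.4742 -0.0802] 0.0279 fit [ 0.4739 -0.0796] rgb [75. 40. 97.] zmax 0.24
scene rim [242. 129.] 25 [ 0.7423 -0.1911] 0.013 fit [ 0.7443 -0.1913] rgb [90. 88. 90.] zmax 0.247
scene rim [281. 142.] 185 [ 0.6209 -0.1259] 0.0441 fit [ 0.6164 -0.1288] rgb [70. 50. 48.] zmax 0.25
scene rim [323. 145.] 105 [ 0.4779 -0.0762] 0.0306 fit [ 0.4779 -0.0764] rgb [67. 48. 80.] zmax 0.246
scene rim [298. 175.] 104 [0.5804 0.0301] 0.0294 fit [0.5807 0.0293] rgb [96. 94. 96.] zmax 0.241
```

View pics/s4.png

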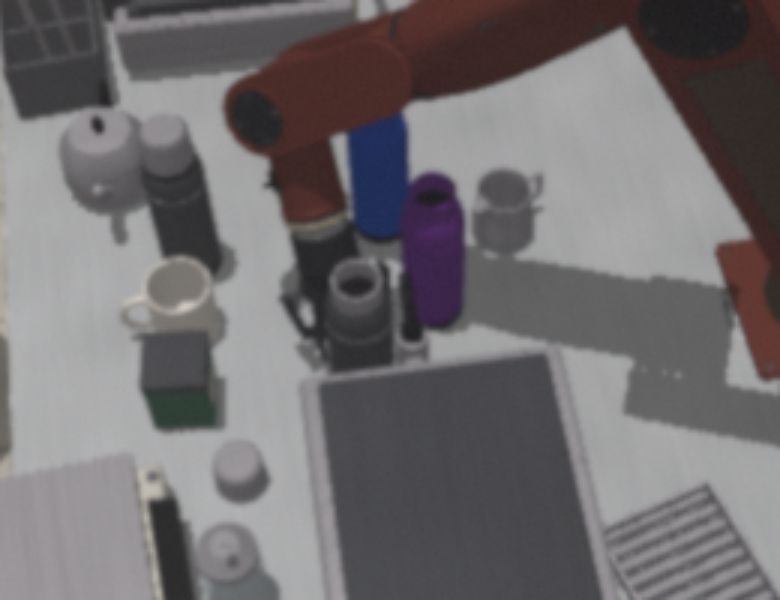

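The flask is upright at about (0.579, 0.025), cradled by the fingers. Purple, mug, tin, cup lid and the lidded flask are where they were. I continue the push.

Call:
move_arm(
  claw=[105, 105, 105, 105, 105, 105, 105, 105],
  translation=[
    [-0.34, 0, 0.215],
    [-0.34, 0, 0.215],
    [-0.34, 0, 0.215],
    [-0.34, 0, 0.215],
    [-0.34, 0, 0.215],
    [-0.34, 0, 0.215],
    [-0.34, 0, 0.215],
    [-0.34, 0, 0.215],
  ],
  rotation=[
    [0, 0, 0],
    [0, 0, 0],
    [0, 0, 0],
    [0, 0, 0],
    [0, 0, 0],
    [0, 0, 0],
    [0, 0, 0],
    [0, 0, 0],
  ],
)

```text
t: 11.12
tcp_pos: [0.5694, 0.0688, 0.0217]
tcp_rot: [-2.114, 1.714, 0.607]
wrist_force: [1.0, -2.7, 0.3]
gripper_width: 0.0496
```

Call:
move_arm(
  claw=[105, 105, 105, 105, 105, 105, 105, 105],
  translation=[
    [-0.34, 0, 0.215],
    [-0.34, 0, 0.215],
    [-0.34, 0, 0.215],
    [-0.34, 0, 0.215],
    [-0.34, 0, 0.215],
    [-0.34, 0, 0.215],
    [-0.17, 0, 0.108],
    [-0.17, 0, 0.108],
  ],
  rotation=[
    [0, 0, 0],
    [0, 0, 0],
    [0, 0, 0],
    [0, 0, 0],
    [0, 0, 0],
    [0, 0, 0],
    [0, 0, 0],
    [0, 0, 0],
  ],
)

```text
t: 11.78
tcp_pos: [0.5551, 0.1373, 0.0216]
tcp_rot: [-2.115, 1.713, 0.606]
wrist_force: [0.2, -2.7, 0.7]
gripper_width: 0.0503
```

Run:
```python
from rim import *
im=rims('top'); rims('scene'); save('t5',cv2.resize(im[130:290,225:425],None,fx=4,fy=4,interpolation=cv2.INTER_CUBIC)[:600])
im,d=env.get_image('wrist'); save('w5',im)
```

```text
11.7833 [0.5551 0.1373 0.0216] F [ 0.2 -2.7  0.7]
top rim [449. 127.] 63 [ 0.7451 -0.2034] 0.0217 fit [ 0.7636 -0.2067] rgb [84. 83. 89.] zmax 0.25
top rim [355. 187.] 158 [0.5881 0.0316] 0.0392 fit [0.583  0.0205] rgb [75. 41. 38.] zmax 0.25
top rim [306. 191.] 22 [0.567  0.1649] 0.0169 fit [0.5522 0.1675] rgb [133. 131. 139.] zmax 0.239
top rim [308. 207.] 40 [0.5387 0.1655] 0.024 fit [0.5457 0.1673] rgb [ 98.  96. 103.] zmax 0.24
top rim [459. 214.] 141 [ 0.515  -0.2237] 0.0282 fit [ 0.5157 -0.2234] rgb [ 46.  79. 143.] zmax 0.24
scene rim [303. 112.] 62 [ 0.5208 -0.222 ] 0.0286 fit [ 0.5204 -0.2212] rgb [ 64.  74. 113.] zmax 0.243
scene rim [242. 129.] 21 [ 0.7422 -0.1896] 0.014 fit [ 0.7476 -0.1918] rgb [91. 89. 91.] zmax 0.25
scene rim [327. 149.] 34 [ 0.4721 -0.0595] 0.0184 fit [ 0.4748 -0.0674] rgb [59. 38. 70.] zmax 0.239
scene rim [297. 177.] 196 [0.588  0.0259] 0.043 fit [0.5848 0.0204] rgb [72. 50. 48.] zmax 0.25
```

View pics/t5.png

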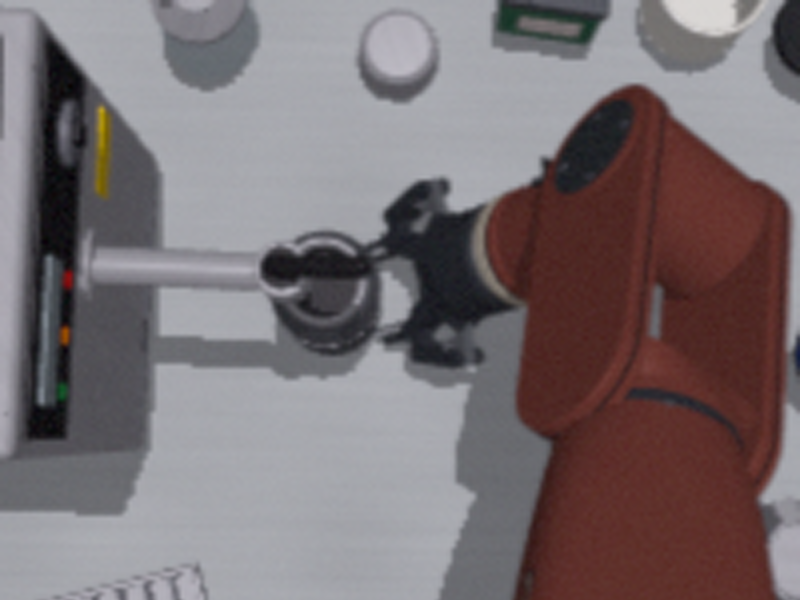

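Top crop: the flask mouth's centre is at about crop (328,278), under the lever. The valve body is at (285,270), so roughly 15–18 mm of travel is left. I nudge it forward with a slight shift toward -x.

Call:
move_arm(
  claw=[105, 105, 105],
  translation=[
    [-0.22, 0.06, 0.14],
    [-0.22, 0.06, 0.14],
    [0, 0, 0],
  ],
  rotation=[
    [0, 0, 0],
    [0, 0, 0],
    [0, 0, 0],
  ],
)

```text
t: 12.18
tcp_pos: [0.549, 0.1497, 0.0214]
tcp_rot: [-2.114, 1.713, 0.608]
wrist_force: [0.8, 0.4, 0.5]
gripper_width: 0.0501
```

```bash
cat > fin.py <<'E'
from rim import *
for n in('top','scene'):
    qs=[];vs=[]
    for k in range(3):
        im,d=env.get_image(n); C=cloud(n,d)
        b=(C[...,0]>.49)&(C[...,0]<.61)&(C[...,1]>.1)&(C[...,1]<.25)
        qs.append(C[b&(C[...,2]>.226)&(C[...,2]<.245)]); vs.append(C[b&(C[...,2]>.315)&(C[...,2]<.332)])
    q=np.vstack(qs); v=np.vstack(vs)
    c=circ(q[:,:2]) if len(q)>10 else None; 
    for _ in range(3):
        if c is None: break
        k=abs(np.hypot(*(q[:,:2]-c[0]).T)-c[1])<.006; q=q[k]; c=circ(q[:,:2])
    print(n,'rim',len(q),c,'valve',len(v), v.mean(0).round(4) if len(v) else '', circ(v[:,:2]) if len(v)>8 else '')
E
python3 fin.py
python3 - <<'E'
from h import *
im,d=env.get_image('top'); im=im[150:250,250:380]; save('t6',cv2.resize(im,None,fx=6,fy=6,interpolation=cv2.INTER_CUBIC))
E
```

```text
12.1833 [0.549  0.1497 0.0214] F [0.8 0.4 0.5]
top rim 171 (array([0.54110906, 0.18065385]), np.float64(0.025571903366248316)) valve 25 [0.5289 0.1831 0.3253] (array([0.54224127, 0.18636545]), np.float64(0.01589217595239605))
scene rim 0 None valve 14 [0.5476 0.196  0.3275] (array([0.5454582 , 0.19156463]), np.float64(0.015094647947742467))
```

View pics/t6.png

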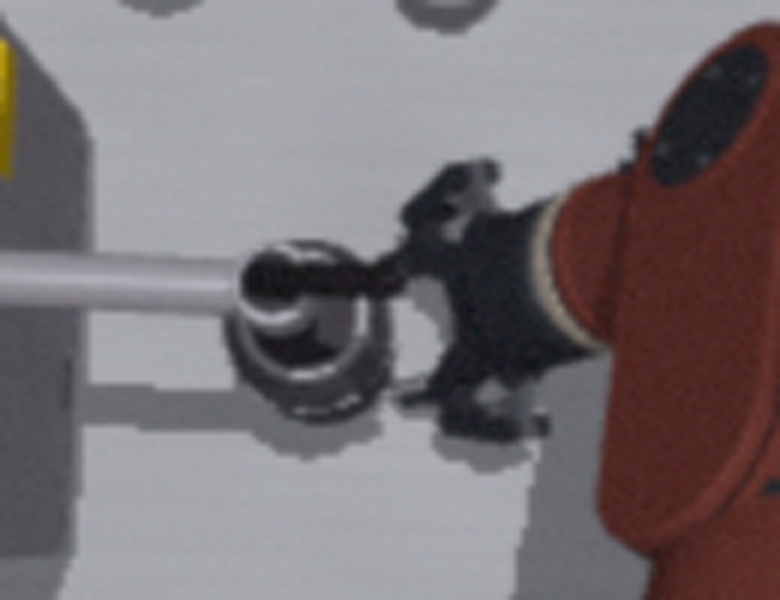

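Top crop: the mouth is centred near (303,310), and the valve nearly covers it. The fit puts the rim at (0.541, 0.181) and the valve at (0.542, 0.186), so about 5 mm remains. One last nudge, then I retreat.

Call:
move_arm(
  claw=[105, 105],
  translation=[
    [-0.17, -0.05, 0.108],
    [0, 0, 0],
  ],
  rotation=[
    [0, 0, 0],
    [0, 0, 0],
  ],
)

```text
t: 12.7
tcp_pos: [0.5498, 0.1543, 0.0214]
tcp_rot: [-2.114, 1.714, 0.606]
wrist_force: [0.7, -0.7, -0.2]
gripper_width: 0.0503
```

```bash
python3 fin.py
```

```text
12.7 [0.5498 0.1543 0.0214] F [ 0.7 -0.7 -0.2]
top rim 183 (array([0.54203039, 0.18490862]), np.float64(0.02569276837625916)) valve 24 [0.5288 0.1835 0.3257] (array([0.54271952, 0.18629518]), np.float64(0.016310394788453076))
scene rim 0 None valve 13 [0.5486 0.1941 0.3242] (array([0.54540089, 0.19154413]), np.float64(0.014763880834950645))
```

Call:
move_arm(
  claw=[105, 105, 105, 105, 105, 105, 105, 105],
  translation=[
    [0.17, 0, -0.108],
    [0.34, 0, -0.215],
    [0.5, 0, -0.32],
    [0.5, 0, -0.32],
    [0.5, 0, -0.32],
    [0.5, 0, -0.32],
    [0.34, 0, -0.215],
    [0, 0, 0],
  ],
  rotation=[
    [0, 0, 0],
    [0, 0, 0],
    [0, 0, 0],
    [0, 0, 0],
    [0, 0, 0],
    [0, 0, 0],
    [0, 0, 0],
    [0, 0, 0],
  ],
)

```text
t: 13.67
tcp_pos: [0.5684, 0.0683, 0.0221]
tcp_rot: [-2.112, 1.716, 0.604]
wrist_force: [0.6, 0.2, -0.7]
gripper_width: 0.0504
```

Call:
move_arm(
  claw=[105, 105, 105, 105, 105, 105, 105, 105],
  translation=[
    [-0.43, 0, -0.675],
    [-0.43, 0, -0.675],
    [-0.43, 0, -0.675],
    [-0.43, 0, -0.675],
    [-0.43, 0, -0.675],
    [-0.43, 0, -0.675],
    [-0.43, 0, -0.675],
    [0, 0, 0],
  ],
  rotation=[
    [0, 0, 0],
    [0, 0, 0],
    [0, 0, 0],
    [0, 0, 0],
    [0, 0, 0],
    [0, 0, 0],
    [0, 0, 0],
    [0, 0, 0],
  ],
)

```text
t: 14.33
tcp_pos: [0.5688, 0.0719, 0.1665]
tcp_rot: [-2.115, 1.71, 0.598]
wrist_force: [1.0, 0.2, 0.5]
gripper_width: 0.0499
```

```bash
python3 fin.py
python3 - <<'E'
from rim import *
im,d=env.get_image('wrist')
M=np.array(env.camera_params('wrist')['mount']); p=env.camera_params('wrist'); R=Ro.from_rotvec(s['tcp_rot'])
T=np.eye(4);T[:3,:3]=R.as_matrix();T[:3,3]=P; W=np.linalg.inv(T@M); im=im.copy()
a=np.linspace(0,2*np.pi,40)
for c,r,z,col in (((.544,.186),.0095,.28,(255,0,0)),((.544,.186),.028,.235,(0,255,0))):
    X=np.c_[c[0]+r*np.cos(a),c[1]+r*np.sin(a),0*a+z]
    u=cv2.projectPoints(X,cv2.Rodrigues(W[:3,:3])[0],W[:3,3],np.array(p['intrinsics']),np.array(p['dist_coeffs']))[0]
    print(u.mean(0)); cv2.polylines(im,[u.astype(int)],True,col,1)
save('w7',im)
E
```

```text
14.3333 [0.5688 0.0719 0.1665] F [1.  0.2 0.5]
top rim 189 (array([0.54207336, 0.18476616]), np.float64(0.025633821365731495)) valve 23 [0.5292 0.1847 0.3244] (array([0.55150612, 0.18999768]), np.float64(0.024970642443897625))
scene rim 0 None valve 15 [0.5481 0.1959 0.3275] (array([0.54540222, 0.19038919]), np.float64(0.015238997198870965))
14.6333 [0.5656 0.0722 0.1605] F [ 0.5 -0.2  0.1]
[[316.34680254 539.81169519]]
[[316.29157908 443.8038606 ]]
```

View pics/w7.png

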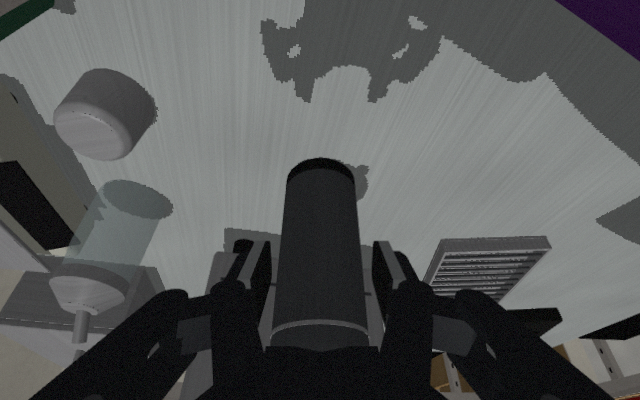

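Call:
move_arm(
  claw=[105, 105, 105, 105, 105, 105, 105, 105],
  translation=[
    [-0.32, 0, -0.97],
    [-0.32, 0, -0.97],
    [-0.32, 0, -0.97],
    [-0.32, 0, -0.97],
    [-0.32, 0, -0.97],
    [-0.32, 0, -0.97],
    [-0.32, 0, -0.97],
    [-0.32, 0, -0.97],
  ],
  rotation=[
    [0, 0, 0],
    [0, 0, 0],
    [0, 0, 0],
    [0, 0, 0],
    [0, 0, 0],
    [0, 0, 0],
    [0, 0, 0],
    [0, 0, 0],
  ],
)

```text
t: 15.35
tcp_pos: [0.5758, 0.0235, 0.3606]
tcp_rot: [-2.114, 1.714, 0.608]
wrist_force: [0.7, 0.4, 0.7]
gripper_width: 0.0501
```

```bash
cat > wl.py <<'E'
from rim import *
im,d=env.get_image('wrist')
p=env.camera_params('wrist'); M=np.array(p['mount']); R=Ro.from_rotvec(s['tcp_rot'])
T=np.eye(4);T[:3,:3]=R.as_matrix();T[:3,3]=P; W=np.linalg.inv(T@M); K=np.array(p['intrinsics']);D=np.array(p['dist_coeffs'])
for z in (.28,.235,.0): print(z,cv2.projectPoints(np.array([[.544,.186,z]]),cv2.Rodrigues(W[:3,:3])[0],W[:3,3],K,D)[0].ravel())
n=cv2.undistortPoints(np.stack(np.meshgrid(np.arange(640.),np.arange(400.)),-1).reshape(-1,1,2),K,D).reshape(400,640,2)
C=np.dstack([n*d[...,None],d]); C=C@(T@M)[:3,:3].T+(T@M)[:3,3]; C[d==0]=np.nan
b=(abs(C[...,0]-.544)<.05)&(abs(C[...,1]-.186)<.05)
for lo,hi in((.225,.245),(.275,.3),(.3,.32)):
    q=C[b&(C[...,2]>lo)&(C[...,2]<hi)]
    if len(q)>10: print(lo,len(q),q.min(0).round(3),q.max(0).round(3),'circ',circ(q[:,:2]))
save('w8',im)
E
python3 wl.py
```

```text
15.35 [0.5758 0.0235 0.3606] F [0.7 0.4 0.7]
0.28 [319.13450586 265.22613847]
0.235 [319.38361311 230.36266743]
0.0 [320.23931884 112.24295003]
0.225 832 [0.515 0.161 0.225] [0.57  0.216 0.236] circ (array([0.54241522, 0.18714061]), np.float64(0.025597046592877457))
0.275 266 [0.535 0.179 0.28 ] [0.551 0.19  0.3  ] circ (array([0.54264587, 0.18892118]), np.float64(0.007939096180935417))
0.3 369 [0.526 0.172 0.3  ] [0.559 0.19  0.32 ] circ (array([0.54367622, 0.18212405]), np.float64(0.009209640106999))
```

Run:
```python
from rim import *
for n in('top','scene'): rims(n)
im0=np.load('/tmp/top.npz')['im'].astype(int); im,d=env.get_image('top')
for n,(u,v) in dict(lid=(443,128),mug=(402,126),jug=(426,268),tin=(365,123),cup=(325,142),sug=(275,128),tray=(248,302)).items():
    print(n,'median abs diff',np.median(abs(im[v-14:v+14,u-14:u+14]-im0[v-14:v+14,u-14:u+14])))
```

```text
15.4 [0.5774 0.0224 0.3663] F [-1.  -0.7  4.7]
top rim [447. 126.] 44 [ 0.7417 -0.1922] 0.0147 fit [ 0.7515 -0.1993] rgb [93. 90. 96.] zmax 0.25
top rim [300. 208.] 56 [0.5413 0.1847] 0.0271 fit [0.5418 0.1847] rgb [110. 108. 116.] zmax 0.241
top rim [403. 230.] 112 [ 0.4739 -0.08  ] 0.0276 fit [ 0.4738 -0.0798] rgb [ 91.  49. 116.] zmax 0.242
scene rim [242. 129.] 24 [ 0.7414 -0.1898] 0.0134 fit [ 0.742  -0.1888] rgb [84. 82. 84.] zmax 0.249
scene rim [324. 144.] 98 [ 0.4781 -0.0784] 0.0302 fit [ 0.4777 -0.0768] rgb [66. 49. 80.] zmax 0.243
lid median abs diff 16.0
mug median abs diff 25.0
jug median abs diff 51.0
tin median abs diff 18.0
cup median abs diff 25.0
sug median abs diff 23.0
tray median abs diff 25.0
```

View pics/w8.png

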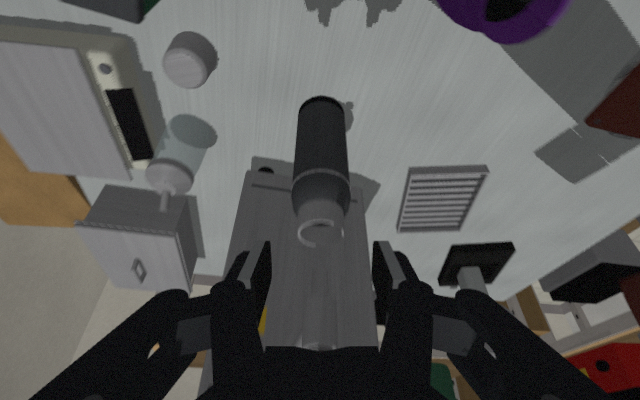

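Run:
```python
from rim import *
for c,L in dict(top=dict(lid=(443,128),mug=(402,126),jug=(426,268),tin=(365,123),cup=(325,142),sug=(275,128),tray=(248,302),purple=(397,230),blue=(450,216)),scene=dict(blue=(304,135),lid=(240,145))).items():
    d0=np.load(f'/tmp/{c}.npz')['d']; im,d=env.get_image(c)
    for n,(u,v) in L.items():
        a=d[v-16:v+16,u-16:u+16]-d0[v-16:v+16,u-16:u+16]; print(c,n,'frac>2cm',(abs(a)>.02).mean().round(3),'median mm',(np.median(a)*1000).round(1))
```

```text
15.55 [0.5762 0.0235 0.36  ] F [ 0.5  0.1 -0.4]
top lid frac>2cm 0.372 median mm -2.7
top mug frac>2cm 0.01 median mm 0.0
top jug frac>2cm 0.9 median mm -672.8
top tin frac>2cm 0.007 median mm -0.2
top cup frac>2cm 0.008 median mm 0.1
top sug frac>2cm 0.007 median mm -0.1
top tray frac>2cm 0.016 median mm -0.1
top purple frac>2cm 0.011 median mm -0.0
top blue frac>2cm 0.999 median mm -506.8
scene blue frac>2cm 0.361 median mm -2.6
scene lid frac>2cm 0.008 median mm 0.1
```

```bash
python3 -c "
from station import env
print(env.sign_off())"
```

```text
the job is handed in; nothing more can be done
None
```

The open steel flask now stands upright with its mouth under the boiler's spout, and the job is handed in at about 15.6 s. I pushed it low (fingertips about 22 mm above the counter), cradled between the part-open fingertips with the hand tilted. Then I backed the hand off and raised it clear.

**Position:** From close up, the wrist camera put the mouth centre at (0.542, 0.187) and the spout at (0.543, 0.188 to 0.189), so they agree within about 2 mm. The top camera agreed to about 2 mm. The two fixed cameras differ from each other by 3–5 mm in y, so I compared mouth and spout within one camera at a time.

**Forces:** The highest wrist force I read was about 5.5 N, and nothing was lifted or tipped.

**Bystanders:** Depth images from before and after show the mug, tea tin, cup lid, sugar pourer, drip tray, purple flask and lidded flask unchanged. In the final pictures the arm hid the milk jug, most of the blue flask, and part of the lidded flask in the top view. The scene camera saw the lidded flask unmoved. The blue flask's rim was unmoved late in the push, with about 2 cm still to go. The milk jug was not checked after the push began. A plain colour comparison was useless because noise and lighting changed, so I used depth instead.

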